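# Open the knife case that may be latched

### The job

Open up the knife display case for the day: raise its sloping lid all the way to where its hinges stop it, and leave it standing open. Nobody remembers whether it was latched, and the round knob on the lid looks the same either way: if the lid does not give to a gentle lift, turn the knob a quarter turn and lift again. Do not force the latch, and leave the goods lying around the case where they are.

Things in the scene. Friction and masses are not known exactly. Their poses are not given: they have to be found in the camera images.
- knife_case: Grey steel counter display case, fixed, 360 mm wide (y), 190 deep (x), 48 high in front (-x side, towards the robot), 145 at the back. Origin: centre of its underside on the table; x to its back, z up. Its top is a glazed aluminium lid, knives showing under it, sloping at 0.471 rad (27 degrees), low in front. A knob stands on the lid's front rail, nothing else.
- case_lid: Lid, 360 mm wide, 215 from hinge to front edge. Origin on its lower face under the knob, 177 mm from the hinge line (along the case's y; 95 mm behind the case's origin, 145 up). x up the lid to the hinge, z square to it, outward. Shut: x rises 27 degrees, origin 64 mm above the table. Opens by turning up 0.95 rad to the hinges' stop: front edge up, x then falls 27 degrees, origin 226 mm up.
- knob (a point): Middle of the knob's head, midway across the lid, 36 mm from its front edge, 30 mm above the lid's face (42 above its lower face: the lid is 12 thick); shut, 82 mm in front of the case's origin and 102 up. Axes as the lid's; they ride with it and do not turn with the knob: z is the knob's axis. Knob: black, round, ribbed, no mark; head 42 mm across, 24 high, 18 mm clear of the lid on a 22 mm neck.
- keeper: Steel lip inside the case's front, hidden under the lid. The knob (0.1 N m, no end stops) turns a hidden two-ended bar; it may or may not start caught under it. Latched: the knob gives 2 to 4 mm, then stops hard; a quarter turn either way frees it. Free: 5 to 9 N at the knob lifts it, friction hinges hold it anywhere; a quarter turn may latch it. Over 60 N on the lip bends it.
- pan: Loose black frying pan beside the case, 184 mm across, 38 mm high, with a 150 mm handle; origin under the middle of the pan. Bystander.
- hammer: Loose hammer, about 300 mm long, lying beside the case. Bystander.
- turner: Loose grill turner, about 300 mm long, lying flat on the table in front of the case, along its front. Bystander.
- bowl: Loose steel bowl, 130 mm across, 50 mm high. Bystander.
- jug: Loose aluminium mug with a handle, 90 mm across, 120 mm high. Bystander.

How it is judged (in metres and radians):
At the end, for the whole second after the job is handed in: The lid stands open to within about 0.09 rad (5 degrees) of its stop, that is with its lower face under the knob 212 mm or more above the table (226 mm at the stop), and is at rest (z of case_lid in the frame of knife_case above 0.212 m and angular speed of case_lid below 0.05 rad/s); the robot touches nothing.
It fails at once if the latch is forced: its keeper loaded with more than 60 N (contact force between keeper and anything else above 60 N).
It fails at once if any of the goods lying about is moved more than 40 mm (distance of any of pan, hammer, turner, bowl, jug from where it was at the start of the episode above 0.04 m).
It also fails if it takes over 38 s, if anything falls off the work surface, if the arm or the gripper's body presses on something with over 40 N, if the wrist force passes 120 N, or if a joint passes its speed limit or range.

### The arm

A 6-joint arm with a two-finger parallel gripper is mounted at the origin on the work surface. World frame = base frame: x ahead of the robot, y to its left, z up, the work surface at z = 0. Lengths are in mm, angles in rad, forces in N, time in s.
With the tool pointing down it reaches from about 350 to 875 mm from the base axis. Payload 4.2 kg.
Tool frame: the origin (TCP) lies at the very end of the fingers, on their centre line; the grasp point (between the pads) lies 19 mm behind it; z points along the fingers, y is the line along which they close (so a half turn about z gives the same grasp; the last joint's range is limited). The gripper opens to 85 mm and grips with 20 to 120 N. Pads are 22 mm wide; open, the fingers measure 114 mm over their backs; the gripper's body (76 mm by 85 mm) begins 54 mm behind the grasp point. The pads swing forward as they close: fully open they stand 13 mm farther back than shut.
Start: joints at [0.259, 0.385, 0.008, 0, -1.194, -0.259], TCP at [624.979, 0.025, 231.312] pointing down, gripper open.
Joint ranges: [-3.14, 3.14], [-1.21, 2.06], [-1.07, 1.41], [-3.16, 2.05], [-2.99, -0.16], [-3.1, 3.1]. Speed limits (rad/s): [2.79, 2.79, 3.14, 3.14, 3.14, 3.14].

### API

Orientations are given as a unit quaternion [x, y, z, w].
In Python, from bench import arm gives the robot as it stands. The module is installed in compiled form; this text tells all that it offers.
- The arm moves only by the tool drive_tool, never from a script. Its argument "targets" is a list of rows, each a list of 5 numbers: the closure, from -1 (fully open) to 1 (shut), then the shift along the tool's x, y, z in mm, then the turn about the tool's z in degrees. In form: [[grip, tx, ty, tz, roll], ...]. A call has 1 to 12 rows; each row is the pose to reach, as a shift and turn from the pose commanded when the call began, along the tool's axes at that moment; what a row does not reach only later rows make up. A row lasts 1/10 s, in which the tool goes at most 50 mm and 8.59 degrees, less where a joint would pass 70% of its speed; a pose out of reach is approached as far as the arm can. A call with a gripper value outside its range is refused whole. The fingers move at their own pace and stop on an object; the grip force is fixed at half the most. Time passes only in rows, so rows that repeat a pose let the fingers close. It gives the time, the measured TCP pose, the force, the opening and the grip force at its end, in the units of the state.
- arm.read_state(): the state, without advancing time (a new reading comes with each control period).
- arm.get_image(name): name is "scene" or "side" or "wrist"; returns the picture (400x640x3 uint8, blue, green, red); there is no depth.
- arm.camera_params(name): a dict with "fov_y" (degrees; the focal length in pixels is half the picture's height over the tangent of half this angle, whatever the lens; pixels are square), "cx", "cy" (the principal point, pixels), "rvec" (rotation vector, rad) and "tvec" (3), from world to camera coordinates, as OpenCV has them; the wrist camera has in their place "tool_from_camera" (4x4, takes a point from camera to tool coordinates, whose origin is the TCP and whose axes are the flange's). Camera axes: x right, y down, z forward; pixel columns grow to the right and rows downward; lengths in mm; the calibration is good to about 2 mm. The wrist camera is an equidistant fisheye: a pixel r from the principal point sees the ray r / f radians off the axis. A picture is of the moment at which its call begins: read the wrist's pose just before it. camera_params takes no time and is no camera call.
- arm.job_done(): hands the job in; it is judged then, once.
The state is a dict: "clock": time; "joints": joint angles; "joint_vel": joint speeds; "joint_efforts": joint torques, N m; "position": TCP position; "ee_rot": TCP orientation; "contact_force": force on the tool from outside, world axes, zero at the start; "wrist_torque": the same for the moment, N m; "gripper_width": finger opening in mm; "grasp_force": force on a finger pad.
Only numpy, scipy, OpenCV 4.12 (cv2) and the standard library are available. Lean on these libraries where they do the work, as an engineer would, in place of code of your own. Each camera call takes 0.05 s, during which the arm holds its last target. There are 200 camera calls.

## Working session

There is one attempt and no reset: what is moved stays moved. The work goes in short steps, Python scripts to look and compute and a tool call to move; the robot and the scene stay as the last step left them, time stands still between calls to the robot, and variables do not carry over. Pictures are saved under pics/ and viewed, at most 10 in all, crops included, and the job is handed in when it is done.

Besides the shell and the picture viewer there is one more tool, called after "Call:" in YAML: its name, and indented under it one key for each argument. drive_tool: Moves the arm, as the interface text tells. Its arguments: {"type":"object","properties":{"targets":{"type":"array","items":{"type":"array","items":{"type":"number"}}}},"required":["targets"]}

```bash
mkdir -p pics; cat > h.py <<'E'
import numpy as np, cv2
from bench import arm
from scipy.spatial.transform import Rotation as R
def ray(name,u,v,st=None):
    p=arm.camera_params(name); f=200/np.tan(np.radians(p['fov_y'])/2)
    a,b=u-p['cx'],v-p['cy']
    if name=='wrist':
        r=np.hypot(a,b); t=r/f; d=np.array([a/r*np.sin(t),b/r*np.sin(t),np.cos(t)]) if r>0 else np.array([0,0,1.])
        T=np.array(p['tool_from_camera']); Q=R.from_quat(st['ee_rot']).as_matrix()
        return Q@T[:3,3]+np.array(st['position']), Q@T[:3,:3]@d
    M=cv2.Rodrigues(np.array(p['rvec'],float))[0]
    return -M.T@np.array(p['tvec'],float).ravel(), M.T@np.array([a/f,b/f,1])
def onz(name,u,v,z,st=None):
    o,d=ray(name,u,v,st); return o+d*(z-o[2])/d[2]
def meet(r1,r2):
    (o1,d1),(o2,d2)=r1,r2; d1=d1/np.linalg.norm(d1); d2=d2/np.linalg.norm(d2)
    s=np.linalg.lstsq(np.c_[d1,-d2],o2-o1,rcond=None)[0]; a=o1+s[0]*d1;b=o2+s[1]*d2
    return (a+b)/2,np.linalg.norm(a-b)
E
python3 - <<'E'
from h import *
st=arm.read_state(); print(st)
a=arm.get_image('scene');b=arm.get_image('side');c=arm.get_image('wrist')
for n,i in zip('scene side wrist'.split(),(a,b,c)): cv2.imwrite(f'pics/{n}0.png',i); print(n,ray(n,320,200,st))
print(arm.camera_params('wrist'))
E
```

```text
{'clock': 0.0, 'joints': array([ 2.58607003e-01,  3.85573038e-01,  6.61852235e-03, -4.91704265e-04,
       -1.19402844e+00, -2.58626338e-01]), 'joint_vel': array([ 0.00037546,  0.00018833, -0.00052578,  0.00069174,  0.00032265,
       -0.00049115]), 'joint_efforts': array([-9.55001960e-04, -3.92286408e+01,  1.88399577e+01,  4.18616563e+00,
       -4.72148502e-03,  8.27910434e-07]), 'position': array([6.24405925e+02, 1.86549617e-02, 2.30209879e+02]), 'ee_rot': array([-0.70703536,  0.70717731,  0.0007472 , -0.00083021]), 'contact_force': array([-0.25260192,  0.17630764,  0.20157057]), 'wrist_torque': array([ 0.00826444, -0.0199914 ,  0.01327972]), 'grasp_force': 0.0, 'gripper_width': 85.14390582086884}
scene (array([1015.64834194, -891.79597733,  758.66080806]), array([-0.40717949,  0.73727068, -0.53924751]))
side (array([ 122.33477965, -832.54534401,  859.56893962]), array([ 0.32637356,  0.70240142, -0.63265887]))
wrist (array([623.50335237, -81.18032857, 373.47808999]), array([-0.01145031,  0.32343998, -0.94617941]))
{'fov_y': 65.70646984690485, 'cx': 317.0194553516008, 'cy': 196.92303026703095, 'tool_from_camera': array([[-4.60681641e-04, -9.49375652e-01, -3.14142738e-01,
         8.12160135e+01],
       [ 9.99999891e-01, -4.14165491e-04, -2.14816228e-04,
         1.20585820e+00],
       [ 7.38342157e-05, -3.14142803e-01,  9.49375739e-01,
        -1.43256326e+02],
       [ 0.00000000e+00,  0.00000000e+00,  0.00000000e+00,
         1.00000000e+00]])}
```

View pics/scene0.png

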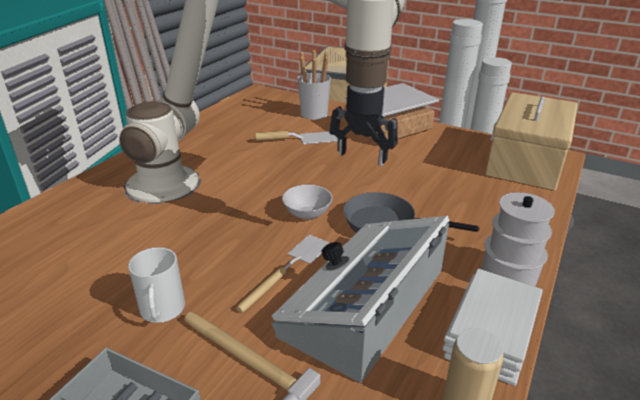

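View pics/side0.png

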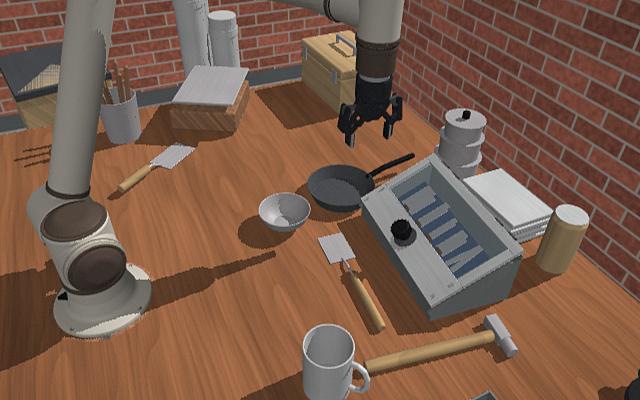

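View pics/wrist0.png

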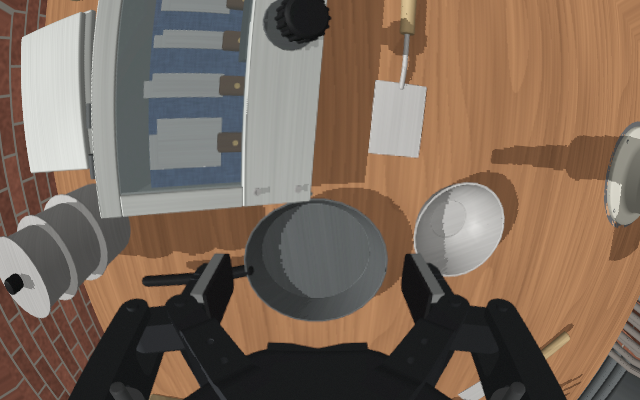

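The scene view puts the knob near (334,252) with the case front edge facing the robot. It is near (401,230) in the side view and (302,17) in the wrist view, where the front edge runs (325,40)–(310,200). The turner lies in front of the case, and the pan sits at its +y end.

```bash
python3 - <<'E'
from h import *
st=arm.read_state()
P={}
for n,(u,v) in {'scene':(334,252),'side':(401,230)}.items():
    g=cv2.imread(f'pics/{n}0.png').max(2); r=g[v-18:v+18,u-18:u+18]<75
    k,l,s,c=cv2.connectedComponentsWithStats(r.astype('uint8')); i=1+s[1:,4].argmax()
    P[n]=(s[i,0]+s[i,2]/2+u-18,s[i,1]+s[i,3]/2+v-18); print(n,P[n],s[i])
print('knob',meet(ray('scene',*P['scene']),ray('side',*P['side'])))
print('knob wrist z102',onz('wrist',302,17,102,st))
a=onz('wrist',310,200,57,st);b=onz('wrist',325,60,57,st);print(a,b)
c=onz('side',363,190,57);d=onz('side',431,303,57);print(c,d)
for p,q in((a,b),(c,d)): e=p-q; print('yaw deg',np.degrees(np.arctan2(-e[0],e[1])))
g=cv2.imread('pics/wrist0.png'); 
E
```

```text
scene (np.float64(335.5), np.float64(256.0)) [  6   8  27  28 485]
side (np.float64(403.5), np.float64(233.0)) [  8   7  25  28 506]
knob (array([ 644.38834044, -154.22689925,   90.31644053]), np.float64(4.612968738956324))
knob wrist z102 [ 635.98511879 -154.05750056  102.        ]
[630.71740111  27.05941554  57.        ] [ 615.07656504 -120.27952765   57.        ]
[654.82246475  52.38476147  57.        ] [ 607.92422098 -327.12333026   57.        ]
yaw deg -6.05956718457398
yaw deg -7.044690925673893
```

Call:
drive_tool:
  targets:
    - [-1,20,-2,5,8]
    - [-1,40,-4,10,16]
    - [-1,60,-6,15,24]
    - [-1,80,-8,20,32]
    - [-1,100,-10,25,40]
    - [-1,120,-11,30,48]
    - [-1,140,-12,35,56]
    - [-1,154,-13,40,64]
    - [-1,154,-13,40,72]
    - [-1,154,-13,40,80]
    - [-1,154,-13,40,88]
    - [-1,154,-13,40,96.5]

```text
clock: 1.35
position: [637.7, -154.0, 190.7]
ee_rot: [0.06, 0.998, 0.0, -0.001]
contact_force: [-0.1, 0.1, 0.1]
gripper_width: 85.4
grasp_force: 0.0
```

```bash
python3 - <<'E'
from h import *
st=arm.read_state(); print(st['position'],st['ee_rot'],st['clock'],st['joints'])
c=arm.get_image('wrist');cv2.imwrite('pics/wrist1.png',c)
import pickle;pickle.dump(st,open('st1.pkl','wb'))
E
```

```text
[ 637.70637275 -154.03539505  190.71671004] [ 5.97856472e-02  9.98211084e-01  4.55317113e-05 -5.53477023e-04] 1.35 [ 8.97149630e-03  4.65793528e-01  3.30810065e-02 -1.83793908e-04
 -1.13918189e+00 -1.69933350e+00]
```

View pics/wrist1.png

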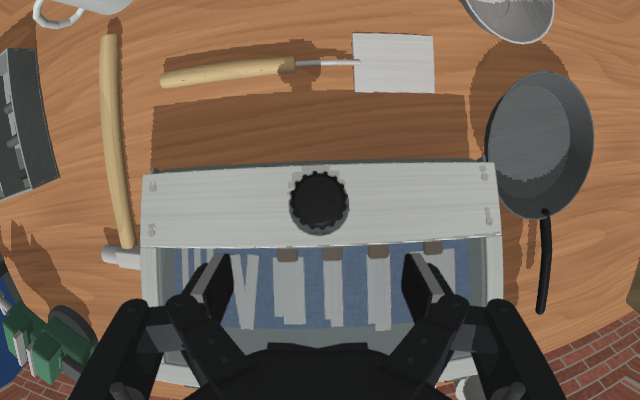

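Knob head is at about (318,200), and the lid's front edge runs from (143,175) to (494,163).

```bash
python3 - <<'E'
from h import *
import pickle; st=pickle.load(open('st1.pkl','rb'))
g=cv2.imread('pics/wrist1.png').max(2)[160:245,280:360]<60
k,l,s,c=cv2.connectedComponentsWithStats(g.astype('uint8')); i=1+s[1:,4].argmax(); print(s[i],c[i]+[280,160])
t=onz('wrist',318,198,112.7,st); print('top',t)
a=onz('wrist',494,163,57,st);b=onz('wrist',143,175,57,st); e=a-b; y=np.arctan2(-e[0],e[1]); print(a,b,np.linalg.norm(e),np.degrees(y))
x=np.array([np.cos(y),np.sin(y),0]); k=t+5.4*x; k[2]=102; print('knob',k, 'from edge', (a+b)[:2]/2+20*x[:2])
Q=R.from_quat(st['ee_rot']).as_matrix(); print('tool shift to grasp',Q.T@(k-[0,0,19]-st['position']), 'tool y yaw',np.degrees(np.arctan2(-Q[0,1],Q[1,1])))
E
```

```text
[  10   11   58   59 2462] [318.35052803 200.39358245]
top [ 629.92541259 -153.01796786  112.7       ]
[632.6341276   28.23856662  57.        ] [ 602.15824812 -331.16631093   57.        ] 360.6946703693349 -4.84682395305918
knob [ 635.30610295 -153.47422564  102.        ] from edge [ 637.32467071 -153.15371578]
tool shift to grasp [  2.33047875   0.26800492 107.71937091] tool y yaw -6.8550201793556385
```

Call:
drive_tool:
  targets:
    - [-1,1.5,0.3,35,-2]
    - [-1,1.5,0.3,70,-2]
    - [-1,1.5,0.3,95,-2]
    - [-1,1.5,0.3,109,-2]
    - [-1,1.5,0.3,109,-2]
    - [0.5,1.5,0.3,109,-2]
    - [1,1.5,0.3,109,-2]
    - [1,1.5,0.3,109,-2]
    - [1,1.5,0.3,109,-2]
    - [1,1.5,0.3,109,-2]
    - [1,1.5,0.3,109,-2]

```text
clock: 2.5
position: [637.5, -153.2, 84.3]
ee_rot: [0.039, 0.999, 0.0, 0.001]
contact_force: [-1.7, 3.6, 6.1]
gripper_width: 40.1
grasp_force: 60.5
```

Call:
drive_tool:
  targets:
    - [1,0.2,0,-1,0]
    - [1,0.5,0,-2,0]
    - [1,0.7,0,-3,0]
    - [1,0.7,0,-3,0]

```text
clock: 2.9
position: [637.2, -153.2, 84.8]
ee_rot: [0.039, 0.999, 0.0, 0.001]
contact_force: [4.7, 1.7, -3.4]
gripper_width: 40.2
grasp_force: 61.0
```

Call:
drive_tool:
  targets:
    - [1,0.2,0,-1,0]
    - [1,0.5,0,-2,0]
    - [1,0.5,0,-2,0]

```text
clock: 3.2
position: [636.8, -153.1, 86.1]
ee_rot: [0.039, 0.999, 0.0, 0.001]
contact_force: [6.2, 1.3, -7.2]
gripper_width: 40.4
grasp_force: 61.6
```

Call:
drive_tool:
  targets:
    - [1,0.2,0,-1,0]
    - [1,0.5,0,-2,0]
    - [1,0.5,0,-2,0]

```text
clock: 3.5
position: [636.7, -153.1, 86.5]
ee_rot: [0.039, 0.999, 0.0, 0.002]
contact_force: [9.7, -0.9, -12.0]
gripper_width: 40.5
grasp_force: 62.5
```

Call:
drive_tool:
  targets:
    - [1,0.2,0,-1,0]
    - [1,0.5,0,-2,0]
    - [1,0.5,0,-2,0]

```text
clock: 3.8
position: [636.5, -153.1, 86.8]
ee_rot: [0.04, 0.999, 0.001, 0.002]
contact_force: [12.5, -0.6, -20.2]
gripper_width: 40.3
grasp_force: 63.4
```

It stalled at about 2.5 mm with the force rising to 20 N, so it is latched. I'll ease off and turn the knob.

Call:
drive_tool:
  targets:
    - [1,-1.5,0,4,0]
    - [1,-1.5,0,6.5,0]
    - [1,-1.5,0,6.5,7]
    - [1,-1.5,0,6.5,14]
    - [1,-1.5,0,6.5,21]
    - [1,-1.5,0,6.5,28]
    - [1,-1.5,0,6.5,30]
    - [1,-1.5,0,6.5,30]

```text
clock: 4.6
position: [636.8, -150.8, 86.8]
ee_rot: [0.295, 0.956, 0.003, 0.002]
contact_force: [-3.2, 6.6, 6.9]
gripper_width: 40.2
grasp_force: 96.9
```

Call:
drive_tool:
  targets:
    - [-1,0,0,0,0]
    - [-1,0,0,0,0]
    - [-1,0,0,0,0]
    - [-1,0,0,0,-8]
    - [-1,0,0,0,-16]
    - [-1,0,0,0,-24]
    - [-1,0,0,0,-32]
    - [-1,0,0,0,-40]
    - [-1,0,0,0,-48]
    - [-1,0,0,0,-56]
    - [-1,0,0,0,-60]
    - [-1,0,0,0,-60]

```text
clock: 5.8
position: [635.3, -153.9, 84.2]
ee_rot: [-0.22, 0.975, 0.0, -0.001]
contact_force: [0.3, 0.4, 0.8]
gripper_width: 85.2
grasp_force: 0.0
```

Call:
drive_tool:
  targets:
    - [1,0,0,0,0]
    - [1,0,0,0,0]
    - [1,0,0,0,0]
    - [1,0,0,0,0]
    - [1,0,0,0,0]

```text
clock: 6.3
position: [635.8, -153.6, 85.3]
ee_rot: [-0.22, 0.975, -0.0, 0.0]
contact_force: [-1.4, -0.4, 2.3]
gripper_width: 42.3
grasp_force: 60.3
```

Call:
drive_tool:
  targets:
    - [1,0,0,0,8]
    - [1,0,0,0,16]
    - [1,0,0,0,24]
    - [1,0,0,0,32]
    - [1,0,0,0,40]
    - [1,0,0,0,48]
    - [1,0,0,0,56]
    - [1,0,0,0,60]
    - [1,0,0,0,60]

```text
clock: 7.2
position: [637.3, -150.9, 85.6]
ee_rot: [0.295, 0.955, 0.003, 0.002]
contact_force: [-3.0, 4.4, 3.1]
gripper_width: 40.4
grasp_force: 96.0
```

Call:
drive_tool:
  targets:
    - [-1,0,0,0,0]
    - [-1,0,0,0,0]
    - [-1,0,0,0,0]
    - [-1,0,0,0,-8]
    - [-1,0,0,0,-16]
    - [-1,0,0,0,-24]
    - [-1,0,0,0,-30]
    - [-1,0,0,0,-30]
    - [1,0,0,0,-30]
    - [1,0,0,0,-30]
    - [1,0,0,0,-30]
    - [1,0,0,0,-30]

```text
clock: 8.4
position: [635.9, -153.1, 85.1]
ee_rot: [0.04, 0.999, 0.0, 0.0]
contact_force: [-1.7, 1.6, 2.6]
gripper_width: 40.0
grasp_force: 60.6
```

Call:
drive_tool:
  targets:
    - [1,0,0,0,0]
    - [1,0.2,0,-1,0]
    - [1,0.5,0,-2,0]
    - [1,0.7,0,-3,0]
    - [1,0.7,0,-3,0]

```text
clock: 8.9
position: [635.3, -153.1, 87.1]
ee_rot: [0.039, 0.999, 0.0, -0.0]
contact_force: [3.1, 2.0, -6.7]
gripper_width: 40.6
grasp_force: 61.1
```

Call:
drive_tool:
  targets:
    - [1,0.2,0,-1,0]
    - [1,0.5,0,-2,0]
    - [1,0.7,0,-3,0]
    - [1,1,0,-4,0]
    - [1,1,0,-4,0]

```text
clock: 9.4
position: [634.2, -153.0, 91.4]
ee_rot: [0.039, 0.999, 0.0, -0.0]
contact_force: [3.9, 2.4, -7.0]
gripper_width: 40.3
grasp_force: 61.3
```

The lid is free: it followed 6 mm up at 7 N. Next is the arc table.

```bash
python3 - <<'E'
import numpy as np
f=lambda a:(lambda t:np.array([95-177*np.cos(t)-42*np.sin(t),145-177*np.sin(t)+42*np.cos(t)]))(.471-a)
for a in np.arange(.035,1.0,.04): d=f(a)-f(.035); print(round(a,3),(-d).round(1))
print(.95,f(.035)-f(.95))
E
```

```text
0.035 [-0. -0.]
0.075 [ 1.3 -7.2]
0.115 [  2.4 -14.4]
0.155 [  3.1 -21.6]
0.195 [  3.6 -28.9]
0.235 [  3.7 -36.1]
0.275 [  3.6 -43.4]
0.315 [  3.2 -50.7]
0.355 [  2.5 -57.9]
0.395 [  1.5 -65.1]
0.435 [  0.2 -72.3]
0.475 [ -1.3 -79.4]
0.515 [ -3.2 -86.4]
0.555 [ -5.3 -93.4]
0.595 [  -7.7 -100.2]
0.635 [ -10.4 -107. ]
0.675 [ -13.4 -113.7]
0.715 [ -16.6 -120.2]
0.755 [ -20.  -126.6]
0.795 [ -23.8 -132.8]
0.835 [ -27.7 -138.9]
0.875 [ -31.9 -144.9]
0.915 [ -36.4 -150.6]
0.955 [ -41.1 -156.2]
0.995 [ -45.9 -161.6]
0.95 [ -40.45634831 -155.5303342 ]
```

Call:
drive_tool:
  targets:
    - [1,1.3,0,-7.2,0]
    - [1,2.4,0,-14.4,0]
    - [1,3.1,0,-21.6,0]
    - [1,3.6,0,-28.9,0]
    - [1,3.7,0,-36.1,0]
    - [1,3.6,0,-43.4,0]
    - [1,3.2,0,-50.7,0]
    - [1,2.5,0,-57.9,0]
    - [1,1.5,0,-65.1,0]
    - [1,0.2,0,-72.3,0]
    - [1,-1.3,0,-79.4,0]
    - [1,-1.3,0,-79.4,0]

```text
clock: 10.6
position: [635.4, -153.0, 170.9]
ee_rot: [0.039, 0.999, 0.0, -0.0]
contact_force: [4.5, 3.2, -5.6]
gripper_width: 40.3
grasp_force: 61.9
```

Call:
drive_tool:
  targets:
    - [1,-1.9,0,-7,0]
    - [1,-4,0,-14,0]
    - [1,-6.4,0,-20.8,0]
    - [1,-9.1,0,-27.6,0]
    - [1,-12.1,0,-34.3,0]
    - [1,-15.3,0,-40.8,0]
    - [1,-18.7,0,-47.2,0]
    - [1,-22.5,0,-53.4,0]
    - [1,-26.4,0,-59.5,0]
    - [1,-30.6,0,-65.5,0]
    - [1,-33,0,-68.5,0]
    - [1,-33,0,-68.5,0]

```text
clock: 11.8
position: [668.3, -155.9, 240.7]
ee_rot: [0.039, 0.999, 0.0, -0.0]
contact_force: [0.0, 4.5, -7.3]
gripper_width: 40.2
grasp_force: 61.9
```

Call:
drive_tool:
  targets:
    - [1,-2.2,0,-2.8,0]
    - [1,-4.5,0,-5.5,0]
    - [1,-6.5,0,-7.8,0]
    - [1,-7.5,0,-9,0]
    - [1,-7.5,0,-9,0]

```text
clock: 12.3
position: [675.3, -156.4, 249.0]
ee_rot: [0.039, 0.999, 0.0, -0.001]
contact_force: [-2.9, 5.1, -8.0]
gripper_width: 40.2
grasp_force: 61.5
```

Call:
drive_tool:
  targets:
    - [1,-1.5,0,-1.5,0]
    - [1,-3,0,-3,0]
    - [1,-4,0,-4,0]
    - [1,-4,0,-4,0]

```text
clock: 12.7
position: [679.0, -156.7, 253.2]
ee_rot: [0.039, 0.999, 0.0, -0.001]
contact_force: [-3.2, 5.9, -7.1]
gripper_width: 40.1
grasp_force: 61.6
```

```bash
python3 - <<'E'
from h import *
a=arm.get_image('side')[60:330,280:580];b=arm.get_image('scene')[120:390,240:500]
o=np.hstack([cv2.resize(a,None,fx=1.4,fy=1.4),cv2.resize(b,None,fx=1.4,fy=1.4)]);print(o.shape)
cv2.imwrite('pics/open1.png',o)
E
```

```text
(378, 784, 3)
```

View pics/open1.png

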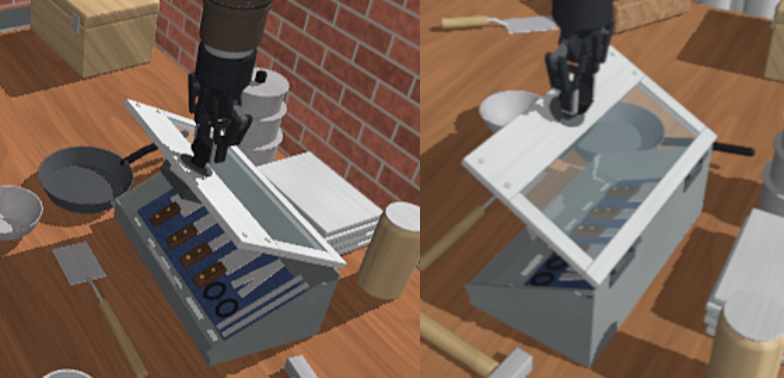

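The lid is well open and the goods are undisturbed. Its near front corner is at crop (250,240) in the side view and (463,160) in the scene view. I'll triangulate those.

```bash
python3 - <<'E'
from h import *
c,g=meet(ray('side',280+250/1.4,60+240/1.4),ray('scene',240+43/1.4,120+160/1.4));print(c,g)
y=np.radians(-4.85);e=c-[635.8,-153.3,0]
print('case x of corner',e[0]*np.cos(y)+e[1]*np.sin(y)-82,'y',-e[0]*np.sin(y)+e[1]*np.cos(y))
for al in (.8,.85,.9,.95):
    t=.471-al; print(al,95-215*np.cos(t)-12*np.sin(t),145-215*np.sin(t)+12*np.cos(t))
E
```

```text
[ 619.09414148 -340.52392617  259.79460468] 0.19258499224174744
case x of corner -82.81674341292141 y -187.9660000380909
0.8 -104.59150950830296 225.82220816209502
0.85 -100.3026452714786 235.69661928629424
0.9 -95.525626133127 245.34433609616394
0.95 -90.27239215327056 254.74124432411327
```

Call:
drive_tool:
  targets:
    - [1,-1.5,0,-1.5,0]
    - [1,-3,0,-3,0]
    - [1,-3,0,-3,0]

```text
clock: 13.1
position: [679.0, -156.7, 253.2]
ee_rot: [0.04, 0.999, 0.001, -0.006]
contact_force: [-7.4, 5.6, -12.4]
gripper_width: 40.1
grasp_force: 62.2
```

It is on the stop: the position held and the force rose. Next I ease off, release and withdraw.

Call:
drive_tool:
  targets:
    - [1,3,0,3,0]
    - [-1,3,0,3,0]
    - [-1,3,0,3,0]
    - [-1,3,0,3,0]
    - [-1,3,0,3,0]
    - [-1,3,0,-15,0]
    - [-1,3,0,-40,0]
    - [-1,3,0,-70,0]
    - [-1,3,0,-100,0]
    - [-1,3,0,-100,0]
    - [-1,3,0,-100,0]

```text
clock: 14.2
position: [680.1, -157.2, 357.2]
ee_rot: [0.039, 0.999, -0.0, 0.002]
contact_force: [0.4, 0.0, -0.7]
gripper_width: 85.2
grasp_force: 0.0
```

```bash
python3 - <<'E'
from h import *
a=arm.get_image('side')[60:330,280:580];b=arm.get_image('scene')[120:390,240:500]
cv2.imwrite('pics/open2.png',np.hstack([cv2.resize(a,None,fx=1.4,fy=1.4),cv2.resize(b,None,fx=1.4,fy=1.4)]))
E
```

```text
(no output)
```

View pics/open2.png

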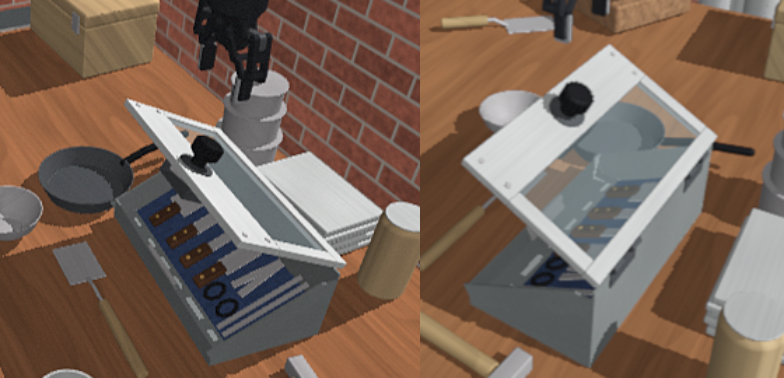

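The gripper is clear and the lid stands open, with its corner unmoved at crop (463,160). I'm handing in.

```bash
python3 -c "
from bench import arm
print(arm.job_done())"
```

```text
the job is handed in; nothing more can be done
None
```

The lid was latched, so I turned the knob a quarter turn and raised the lid to its hinge stop; it stands open with the gripper clear, the goods look unmoved in the pictures, and I handed the job in at about 14 s (no verdict returned).

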